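Press a drill bush home and ease the lever back

ROBOT

A 6-joint arm with a two-finger parallel gripper is mounted at the origin on a cart in front of the work surface, level with it; the furniture and walls round the work are solid. World frame = base frame: x ahead of the robot, y to its left, z up, the work surface at z = 0. Lengths are in m, angles in degrees, forces in N, time in s.
With the tool pointing down it reaches from about 0.4 to 0.925 m from the base axis. Payload 3.4 kg.
Tool frame: the origin (TCP) lies on the centre line of the jaws, within the pads' length; the fingertips stand 14 mm ahead of it and the grasp point (between the pads) lies 5 mm behind it; z points along the fingers, y is the direction in which the jaws open and shut (so a half turn about z gives the same grasp; the last joint's range is limited). The gripper opens to 85 mm and grips with 20 to 120 N. Pads are 22 mm wide; open, the fingers measure 114 mm over their backs; the gripper's body (76 mm by 85 mm) begins 54 mm behind the grasp point. The pads swing forward as they close: fully open they stand 13 mm farther back than shut.
Start: joints at [-67.58, 17.578, 86.31, -0, 76.112, -4.211], TCP at [0.258, -0.514, 0.245] pointing down, gripper open.
Joint ranges: [-179.03, 179.03], [-60, 130.46], [8.19, 133.38], [-81.62, 261.62], [5.75, 156.47], [-153.77, 153.77]. Speed limits (degrees/s): [147.25, 147.25, 180, 180, 180, 180].

INTERFACE

Orientations are given as [roll, pitch, yaw] about the fixed x, y, z axes, in that order (R = Rz(yaw) Ry(pitch) Rx(roll)).
In Python, from rig import read_state, camera, calibration, finish_job gives the robot as it stands. The module is installed in compiled form; this text tells all that it offers.
- The arm moves only by the shell command python3 -m jog 'ROWS' [FORCE]. ROWS is JSON, a list of rows, each a list of 3 entries, a list of its own where there are three numbers: the shift along the world's x, y, z in mm, then the turn, a rotation vector about the world's x, y, z in rad, then the finger opening in mm, from 0 to 85.4. In form: [[[dx, dy, dz], [ax, ay, az], gripper], ...]. A call has 1 to 8 rows; each row is the pose to reach, as a shift and turn from the pose commanded when the call began; what a row does not reach only later rows make up. A row lasts 1/10 s, in which the tool goes at most 50 mm and 8.59 degrees, less where a joint would pass 70% of its speed; a pose out of reach is approached as far as the arm can. A call with a gripper value outside its range is refused whole. The fingers move at their own pace and stop on an object; FORCE is the grip in N (left out, the last holds). Time passes only in rows, so rows that repeat a pose let the fingers close. It gives the time, the measured TCP pose, the force and the opening at its end, in the units of the state.
- read_state(): the state, without advancing time (a new reading comes with each control period).
- camera(name): name is "side" or "top"; returns (picture, depth): 480x640x3 uint8, red, green, blue; 480x640 float32, m along the optical axis (not along the pixel's ray), 0 where there is no reading.
- calibration(name): a dict with "mtx" (3x3 intrinsics, pixels), "extrinsics" (4x4, takes a point from camera to world coordinates). Camera axes: x right, y up, looking along -z (the intrinsics and any distortion apply to the point x, -y, -z); pixel columns grow to the right and rows downward; lengths in m; the calibration is good to about 2 mm. A picture is of the moment at which its call begins. calibration takes no time and is no camera call.
- finish_job(): hands the job in, once; it reports no verdict.
The state is a dict: "t": time; "joint_pos": joint angles; "joint_vel": joint speeds; "joint_torque": joint torques, N m; "ee_pos": TCP position; "orientation": TCP orientation; "contact_force": force on the tool from outside, world axes, zero at the start; "ft_torque": the same for the moment, N m; "finger_gap": finger opening in m.
Only numpy, scipy, OpenCV 4.12 (cv2) and the standard library are available. Lean on these libraries where they do the work, as an engineer would, in place of code of your own. Each camera call takes 0.05 s, during which the arm holds its last target.

TASK

One steel bush in the wooden drill-guide block still stands proud. Slide the block along the board under the lever press until it sits snugly against both the fence and the end stop, press the lever down until the bush is fully home with its flange on the wood, then let the sprung lever come back up slowly under control to its rest, never letting it fly up. Leave the block in place under the press and do not disturb the other things on the bench.

Things in the scene. Friction and masses are not known exactly. Their poses are not given: they have to be found in the camera images.
- press: Grey cast lever press with its plywood board, one fixed unit. Origin on the bench straight under the ram axis; x points to the back (column side), y left along the fence, z up. The board is 18 mm thick and reaches x -78 to +47, y -90 to +280 mm. The head covers x -39 to +102, y -35 to +41, z 130 to 230 mm; the column is behind the fence. Left of and in front of the head it is open above.
- fence (a point): Point on the front face of the wooden fence at the back of the board, at board level, in the press's frame at x = +25, y = +80, z = 18 mm. The fence runs along the press's y from -70 to +230 mm and stands 26 mm high above the board, with its upright face looking to -x (to the front).
- end_stop (a point): Centre of the left face, at board level, of the wooden end stop on the right end of the board: in the press's frame x = +2, y = -35, z = 18 mm. The face is 44 mm wide, 26 mm high and looks to the left (+y), square to the fence.
- lever (a joint): Angle of the press lever in rad: 0 = at rest, up at its stop, 0.60 rad above level; grows as it is pressed down; travel ends at 1.0. A bush is home at about 0.82. A return spring lifts it all the way: about 3 N at the grip at the top, 9 N low down; pressing the bush takes up to about 16 N. Let go when down it flies up; slower than 2 rad/s (0.34 m/s at the grip) is a slow return. Within 0.08 of rest it may be let go.
- lever_axis (a point): Point on the lever's turning axis in the middle of the lever: in the press's frame x = +26, y = -70, z = 187 mm. The axis is parallel to the press's y. The lever points from here to the front (-x of the press) and up, and its grip end swings straight down.
- lever_grip (a point): Point on the lever's centre line inside its black rubber grip, 170 mm from the lever's axis; it moves with the lever. The grip is a round sleeve 25 mm thick that covers 118 to 217 mm from the axis; it can be pushed down from above.
- ram_face (a point): Centre of the underside of the steel ram (round foot of 24 mm diameter). The ram comes straight down 22 mm for each rad of the lever. At rest its face is 75 mm above the bench.
- guide_block: Light wooden block 50 (x) x 170 (y) x 35 mm (z), lying loose on the press's board to the left of the press, about 0.28 kg. Origin at the centre of its underside. A bush already fully home lies at y = +50 mm, the proud one at y = -50 mm (the end towards the press). Against fence and stop its origin is at x = 0, y = +50 mm, z = 18 mm in the press's frame, and the proud bush is then under the ram.
- bush (a joint): How far the proud bush has been pushed in, in m: 0 = flange underside 10 mm above the wood, 0.010 = fully home, flange on the wood. A press fit, it needs about 40 N and stays where it is left.
- bush_top (a point): Centre of the top of the proud bush's flange (flange 24 mm in diameter, 4 mm thick). It stands 39 mm above the block's underside when home.
- mallet: Wooden mallet lying on the bench to the right of the press, handle to the back, 342 mm long, head 118 x 89 x 60 mm; bystander. Origin under its middle.
- brush: Flat bench brush 60 x 215 x 15 mm lying in front of the board; bystander. Origin under its middle.
- tape_measure: Tape measure standing on the bench to the right of the press column, 58 x 77 x 62 mm; bystander. Origin under its middle.

How it is judged:
By the outcome, as a careful person would: the job done as asked, in the order asked, and still so for the second after the job is handed in, with the robot touching nothing.
It also fails if it takes over 72 s, if anything falls off the work surface, if the arm or the gripper's body presses on something with over 40 N, if the wrist force passes 120 N, or if a joint passes its speed limit or range.

## Working session

There is one attempt and no reset: what is moved stays moved. The work goes in short steps, Python scripts to look and compute and a shell command to move; the robot and the scene stay as the last step left them, time stands still between calls to the robot, and variables do not carry over. Pictures are saved under pics/ and viewed, and the job is handed in when it is done.

```bash
mkdir -p pics; python3 - <<'E'
from rig import *
import cv2, numpy as np
s=read_state(); print(s)
for n in("side","top"):
    p,d=camera(n); cv2.imwrite(f"pics/{n}0.png",p[:,:,::-1]); np.save(f"{n}0.npy",d); np.save(f"{n}0c.npy",p)
    c=calibration(n); print(n,c)
E
```

```text
{'t': 0.0, 'joint_pos': array([-6.75776701e+01,  1.76225760e+01,  8.63838050e+01,  6.75406703e-04,
        7.61110817e+01, -4.21078720e+00]), 'joint_vel': array([-0.01201458, -0.08200496,  0.05894361, -0.03160193, -0.12861184,
       -0.06887317]), 'joint_torque': array([ 5.19049845e-04, -4.57553387e+01, -2.51918221e+01,  1.44519468e-04,
        1.33266061e-02,  1.70662213e-05]), 'ee_pos': array([ 0.25748804, -0.5133756 ,  0.24437841]), 'orientation': array([-1.79882902e+02, -9.27836579e-03,  2.66329448e+01]), 'contact_force': array([-0.45772516, -0.2325066 , -0.40519148]), 'ft_torque': array([0.01070047, 0.00968843, 0.00551976]), 'finger_gap': 0.08543405917924789}
side {'mtx': array([[507.73647273,   0.        , 324.17779051],
       [  0.        , 507.73647273, 238.56389212],
       [  0.        ,   0.        ,   1.        ]]), 'extrinsics': array([[-0.99991173, -0.01289973,  0.00318207,  0.54290027],
       [ 0.00756954, -0.35626297,  0.93435507,  0.69209855],
       [-0.01091927,  0.93429668,  0.35632917,  0.51779312],
       [ 0.        ,  0.        ,  0.        ,  1.        ]])}
top {'mtx': array([[611.58889287,   0.        , 313.76665774],
       [  0.        , 611.58889287, 242.44185449],
       [  0.        ,   0.        ,   1.        ]]), 'extrinsics': array([[ 0.00206583,  0.99172264, -0.12838201,  0.40373432],
       [-0.99998401,  0.00272465,  0.00495627, -0.20991614],
       [ 0.00526504,  0.12836972,  0.9917124 ,  1.17696519],
       [ 0.        ,  0.        ,  0.        ,  1.        ]])}
```

View pics/side0.png

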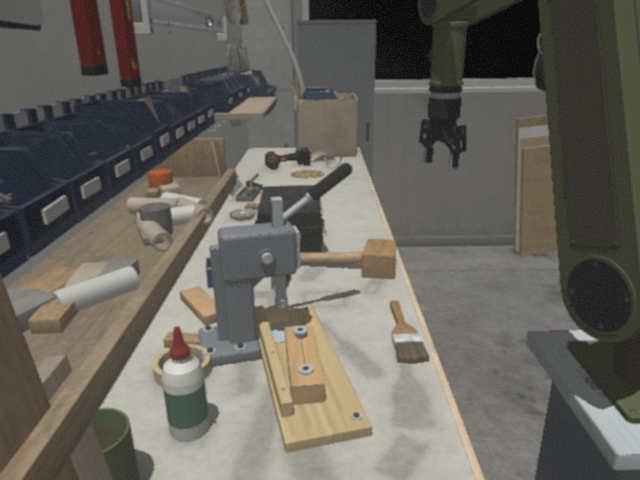

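View pics/top0.png

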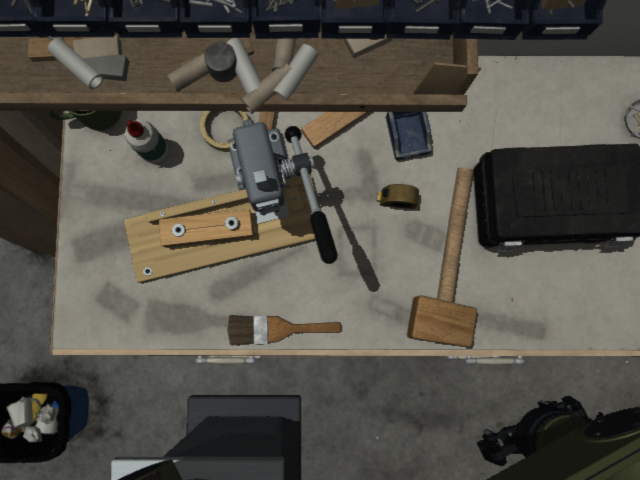

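The side view shows the block at about (305,360) on the board, with the ram to its right and the grip at (333,182). The top view shows the board corners at about (126,220), (140,281) and (313,240), the bushes at (178,230) and (233,224), and the grip at (323,238).

```bash
cat > h.py <<'E'
import numpy as np
from rig import calibration
def ray(n,u,v):
    c=calibration(n);K=c['mtx'];E=c['extrinsics']
    d=np.array([(u-K[0,2])/K[0,0],-(v-K[1,2])/K[1,1],-1.]);return E[:3,3],E[:3,:3]@d
def onz(n,u,v,z):
    o,d=ray(n,u,v);return o+d*(z-o[2])/d[2]
def proj(n,P):
    c=calibration(n);K=c['mtx'];E=c['extrinsics']
    p=E[:3,:3].T@(np.asarray(P)-E[:3,3]); return K[0,2]+K[0,0]*p[0]/-p[2],K[1,2]+K[1,1]*-p[1]/-p[2]
def dep(n,u,v,D):
    o,d=ray(n,u,v);return o+d*D[int(v),int(u)]
E
python3 - <<'E'
import cv2
a=cv2.imread('pics/top0.png');cv2.imwrite('pics/topc.png',cv2.resize(a[105:295,115:355],None,fx=3.3,fy=3.1,interpolation=2)) if 0 else cv2.imwrite('pics/topc.png',cv2.resize(a[110:290,115:345],None,fx=3.3,fy=3.3,interpolation=2))
b=cv2.imread('pics/side0.png');cv2.imwrite('pics/sidec.png',cv2.resize(b[155:455,195:395],None,fx=2,fy=2,interpolation=2))
E
```

```text
(no output)
```

View pics/topc.png

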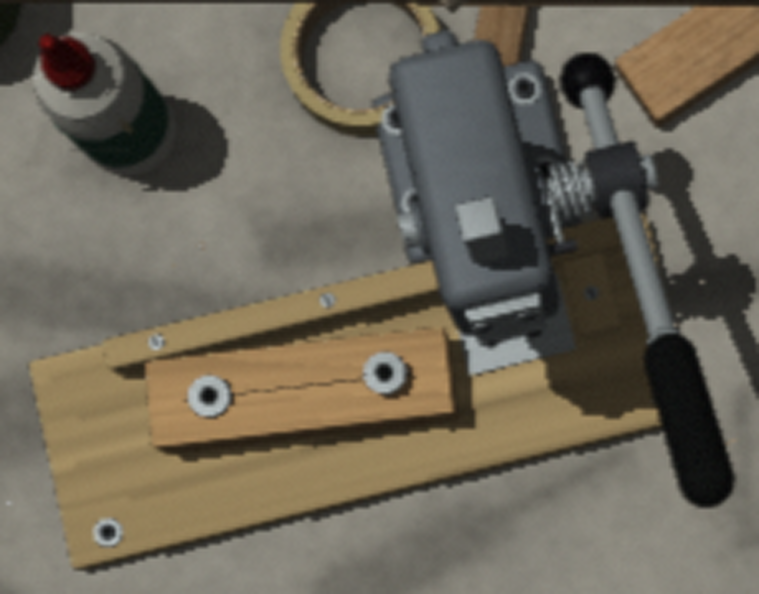

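View pics/sidec.png

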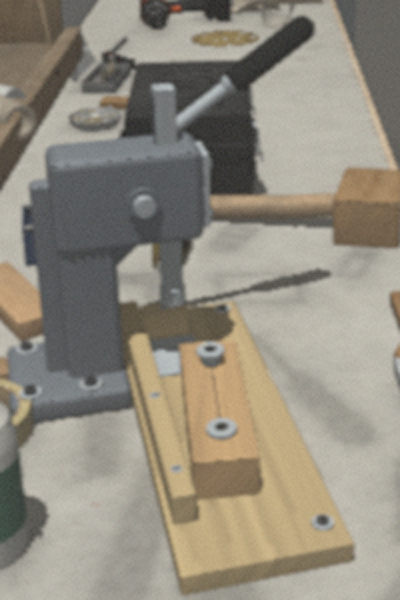

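```bash
python3 - <<'E'
from h import *
f=lambda x,y:(115+x/3.3,110+y/3.3)
P={}
for k,c,z in [('FL',(75,566),.018),('FR',(660,424),.018),('BL',(30,362),.018),('fenceL',(108,368),.044),('fenceR',(437,291),.044),
  ('bushHome',(209,396),.057),('bushProud',(385,373),.067),('blkFL',(155,446),.053),('blkFR',(455,411),.053),('blkBL',(146,364),.053),('blkBR',(444,330),.053)]:
    P[k]=onz('top',*f(*c),z); print(k,P[k].round(4), np.array(f(*c)).round(1))
e=P['FL']-P['FR']; yaw=np.arctan2(-e[0],e[1]);print('yaw front',np.degrees(yaw),np.linalg.norm(e))
e=P['fenceL']-P['fenceR'];print('yaw fence',np.degrees(np.arctan2(-e[0],e[1])))
e=P['bushHome']-P['bushProud'];print('yaw blk',np.degrees(np.arctan2(-e[0],e[1])),np.linalg.norm(e))
e=P['BL']-P['FL'];print('yaw left',np.degrees(np.arctan2(e[1],e[0])),np.linalg.norm(e))
D=np.load('side0.npy')
# side view cross-check
g=lambda x,y:(195+x/2,155+y/2)
for k,c,z in [('FL',(350,547),.018),('BL',(180,580),.018),('bushHome',(222,428),.057),('bushProud',(210,352),.067)]:
    print('side',k,onz('side',*g(*c),z).round(4), dep('side',*g(*c),D).round(4))
T=np.load('top0.npy')
for k in P:
    print(k,dep('top',*proj('top',P[k]),T).round(4))
E
```

```text
FL [0.4783 0.1173 0.018 ] [137.7 281.5]
FR [ 0.5614 -0.2181  0.018 ] [315.  238.5]
BL [0.5967 0.148  0.018 ] [124.1 219.7]
fenceL [0.5891 0.0956 0.044 ] [147.7 221.5]
fenceR [ 0.6342 -0.0904  0.044 ] [247.4 198.2]
bushHome [0.5712 0.035  0.057 ] [178.3 230. ]
bushProud [ 0.583  -0.0646  0.067 ] [231.7 223. ]
blkFL [0.5434 0.0652 0.053 ] [162.  245.2]
blkFR [ 0.5637 -0.1025  0.053 ] [252.9 234.5]
blkBL [0.59   0.0719 0.053 ] [159.2 220.3]
blkBR [ 0.6099 -0.0956  0.053 ] [249.5 210. ]
yaw front 13.920331105614332 0.3454578517974854
yaw fence 13.62644439497465
yaw blk 6.711412503703316 0.10079830470606284
yaw left 14.540012305565877 0.12235382062850086
side FL [0.4803 0.1261 0.018 ] [0.4797 0.1207 0.0132]
side BL [0.5967 0.1551 0.018 ] [0.5975 0.1474 0.0108]
side bushHome [0.5707 0.0402 0.057 ] [0.5707 0.0387 0.0559]
side bushProud [ 0.583  -0.0535  0.067 ] [ 0.5833 -0.0586  0.0639]
FL [0.4785 0.1179 0.0156]
FR [ 0.5249 -0.2162  0.2867]
BL [0.5966 0.1478 0.0185]
fenceL [0.5928 0.1018 0.0211]
fenceR [ 0.6353 -0.0898  0.0385]
bushHome [0.5714 0.0353 0.0557]
bushProud [ 0.5829 -0.0647  0.0674]
blkFL [0.5431 0.0645 0.0559]
blkFR [ 0.5651 -0.1016  0.0431]
blkBL [0.5896 0.0714 0.0549]
blkBR [ 0.61   -0.0956  0.0527]
```

```bash
python3 -m jog '[[[0,0,50],[0,0,0.1],40],[[0,0,100],[0,0,0.25],20],[[0,10,130],[0,0,0.4],5],[[30,55,130],[0,0,0.55],0],[[55,98,130],[0,0,0.7],0],[[80,140,130],[0,0,0.85],0],[[105,183,130],[0,0,1.0],0],[[130,225,130],[0,0,1.15],0]]' 40
```

```text
t: 0.9
ee_pos: [0.3873, -0.2882, 0.375]
orientation: [-180.0, -0.0, 92.8]
contact_force: [1.8, -0.4, -0.6]
finger_gap: -0.0005
```

```bash
python3 -m jog '[[[25,42,0],[0,0,0.1],0],[[50,84,0],[0,0,0.199],0],[[75,126,0],[0,0,0.199],0],[[100,168,0],[0,0,0.199],0],[[125,210,0],[0,0,0.199],0],[[136,228,-20],[0,0,0.199],0],[[136,228,-60],[0,0,0.199],0],[[136,228,-100],[0,0,0.199],0]]'
python3 -m jog '[[[0,0,-50],[0,0,0],0],[[0,0,-100],[0,0,0],0],[[0,0,-140],[0,0,0],0],[[0,0,-170],[0,0,0],0],[[0,0,-170],[0,0,0],0]]'
python3 - <<'E'
from rig import *
import cv2
for n in("side","top"):
    p,d=camera(n); cv2.imwrite(f"pics/{n}1.png",p[:,:,::-1])
print(read_state()['joint_pos'])
E
```

```text
t: 1.7
ee_pos: [0.5238, -0.061, 0.2745]
orientation: [179.9, 0.0, 104.1]
contact_force: [0.8, -0.4, -0.3]
finger_gap: -0.0002
t: 2.2
ee_pos: [0.519, -0.0613, 0.101]
orientation: [-179.4, -0.3, 103.9]
contact_force: [-0.4, 0.5, -0.7]
finger_gap: 0.0002
[-1.13705141e+01  2.23655897e+01  1.02496428e+02 -7.14718559e-04
  5.52292615e+01 -2.52946009e+01]
```

View pics/side1.png

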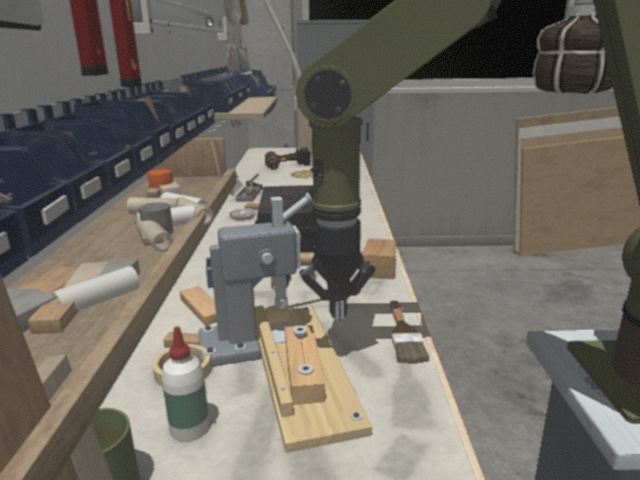

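View pics/top1.png

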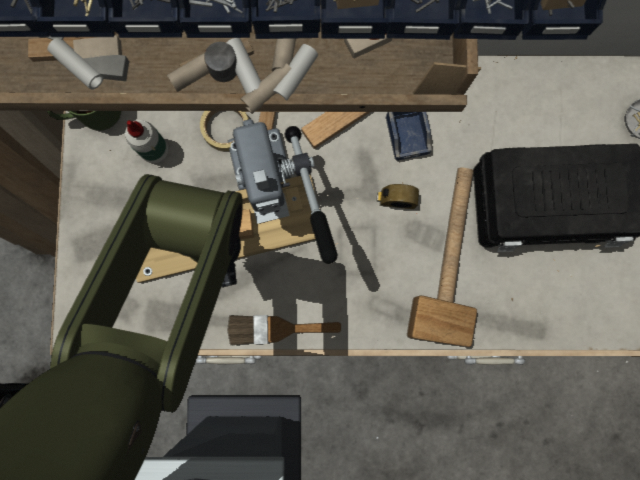

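The gripper is in front of the block's right half (side ~(340,310)) and clear of the head, lever and brush. Next I lower it and push toward the fence.

```bash
python3 -m jog '[[[0,0,-30],[0,0,0],0],[[0,0,-50],[0,0,0],0],[[0,0,-62],[0,0,0],0],[[0,0,-62],[0,0,0],0],[[6,1.5,-62],[0,0,0],0],[[12,3,-62],[0,0,0],0],[[16,4,-62],[0,0,0],0]]'
python3 -m jog '[[[3,0.75,0],[0,0,0],0],[[6,1.5,0],[0,0,0],0],[[9,2.25,0],[0,0,0],0],[[11,2.75,0],[0,0,0],0],[[11,2.75,0],[0,0,0],0]]'
python3 -m jog '[[[2,0.5,0],[0,0,0],0],[[4,1,0],[0,0,0],0],[[4,1,0],[0,0,0],0]]'
```

```text
t: 3.0
ee_pos: [0.5412, -0.0582, 0.0446]
orientation: [179.8, 0.1, 103.9]
contact_force: [-0.5, -0.8, -0.1]
finger_gap: -0.0003
t: 3.5
ee_pos: [0.5502, -0.0554, 0.0432]
orientation: [-180.0, -0.0, 103.9]
contact_force: [-1.1, -2.0, 0.4]
finger_gap: -0.0001
t: 3.8
ee_pos: [0.5546, -0.0543, 0.0432]
orientation: [180.0, 0.0, 103.9]
contact_force: [-0.3, -0.3, -1.5]
finger_gap: 0.0
```

```bash
cat > look.py <<'E'
import sys,cv2
from rig import *
k=sys.argv[1]
p,d=camera("side"); cv2.imwrite(f"pics/s{k}.png",cv2.resize(p[150:450,190:440,::-1],None,fx=2,fy=2,interpolation=2))
p,d=camera("top"); cv2.imwrite(f"pics/t{k}.png",cv2.resize(p[110:310,100:360,::-1],None,fx=3,fy=3,interpolation=2))
E
python3 look.py 2
```

```text
(no output)
```

View pics/s2.png

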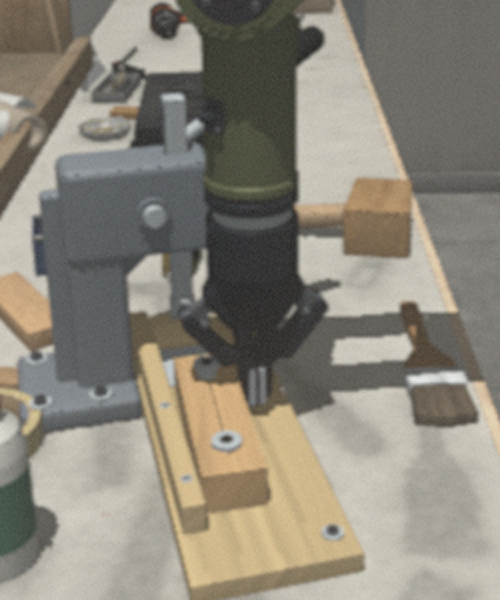

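The fingers are at crop (258,385), touching the block's front face. The left end is nearly at the fence and the right end is still open, so I keep pushing.

```bash
python3 -m jog '[[[2,0.5,0],[0,0,0],0],[[4,1,0],[0,0,0],0],[[4,1,0],[0,0,0],0]]'
python3 -m jog '[[[1,0.25,0],[0,0,0],0],[[2,0.5,0],[0,0,0],0],[[2,0.5,0],[0,0,0],0]]'
python3 look.py 3
```

```text
t: 4.2
ee_pos: [0.5586, -0.0533, 0.0433]
orientation: [180.0, 0.0, 103.9]
contact_force: [-0.2, 0.2, 0.6]
finger_gap: 0.0
t: 4.5
ee_pos: [0.5602, -0.0529, 0.0433]
orientation: [180.0, 0.0, 103.9]
contact_force: [-0.7, -0.3, 1.5]
finger_gap: 0.0002
```

View pics/s3.png

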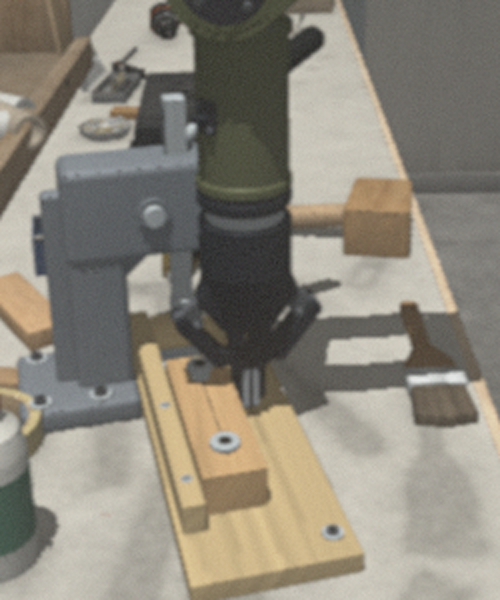

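View pics/t3.png

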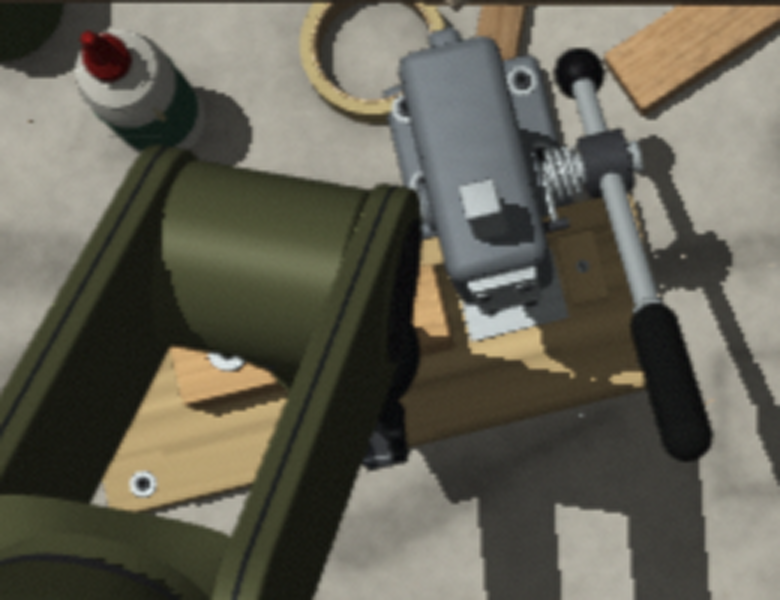

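```bash
python3 -m jog '[[[1,0.25,0],[0,0,0],0],[[2,0.5,0],[0,0,0],0],[[3,0.75,0],[0,0,0],0],[[3,0.75,0],[0,0,0],0]]'
python3 -m jog '[[[1,0.25,0],[0,0,0],0],[[2,0.5,0],[0,0,0],0],[[2,0.5,0],[0,0,0],0]]'
python3 -m jog '[[[1,0.25,0],[0,0,0],0],[[2,0.5,0],[0,0,0],0],[[2,0.5,0],[0,0,0],0]]'
```

```text
t: 5.0
ee_pos: [0.5605, -0.0528, 0.0433]
orientation: [-179.7, -0.0, 104.0]
contact_force: [-7.5, -5.3, 5.3]
finger_gap: 0.0001
t: 5.3
ee_pos: [0.5605, -0.0527, 0.0432]
orientation: [-179.5, -0.0, 104.0]
contact_force: [-11.4, -6.8, 8.7]
finger_gap: -0.0003
t: 5.6
ee_pos: [0.5605, -0.0526, 0.0432]
orientation: [-179.3, -0.0, 104.0]
contact_force: [-14.1, -9.9, 13.0]
finger_gap: 0.0001
```

The block is now stalled against the fence at about 14 N. Next I back off, go round to the left end and push along the fence.

```bash
python3 -m jog '[[[-20,-5,0],[0,0,0],0],[[-39,-10,0],[0,0,0],0],[[-39,-10,50],[0,0,0],0],[[-39,30,75],[0,0,0],16],[[-30,75,75],[0,0,0],16],[[-22,115,75],[0,0,0],16],[[-18,154,75],[0,0,0],16],[[-18,154,75],[0,0,0],16]]'
python3 -m jog '[[[0,0,-30],[0,0,0],16],[[0,0,-60],[0,0,0],16],[[0,0,-74],[0,0,0],16],[[0,0,-74],[0,0,0],16],[[0,0,-74],[0,0,0],16]]'
python3 look.py 4
```

```text
t: 6.4
ee_pos: [0.5506, 0.1078, 0.1189]
orientation: [179.8, -0.1, 104.2]
contact_force: [-0.3, -0.5, -0.4]
finger_gap: 0.016
t: 6.9
ee_pos: [0.5494, 0.1025, 0.0444]
orientation: [180.0, -0.0, 103.9]
contact_force: [0.6, -0.1, -0.0]
finger_gap: 0.016
```

View pics/s4.png

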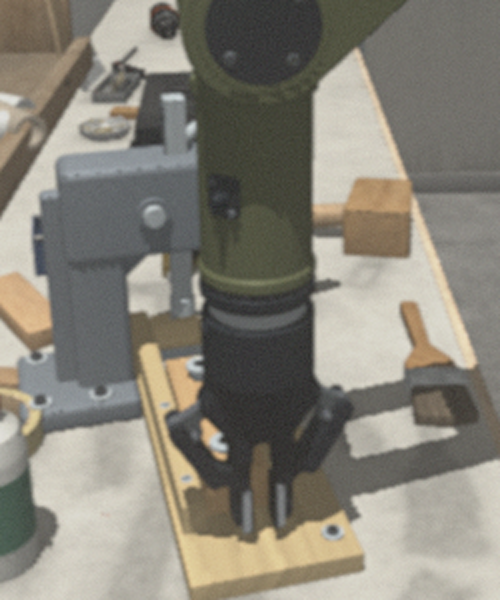

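The open fingers are beyond the block's left end at crop (245,520) and (280,515), clear of the fence. Pushing along -y of the press.

```bash
python3 -m jog '[[[1.9,-7.8,0],[0,0,0],16],[[3.8,-15.5,0],[0,0,0],16],[[5.8,-23.3,0],[0,0,0],16],[[7.2,-29.1,0],[0,0,0],16],[[8.7,-35,0],[0,0,0],16],[[10.1,-40.8,0],[0,0,0],16],[[11.5,-46.6,0],[0,0,0],16],[[12,-48.5,0],[0,0,0],16]]'
python3 -m jog '[[[1.4,-5.8,0],[0,0,0],16],[[2.9,-11.6,0],[0,0,0],16],[[4.3,-17.5,0],[0,0,0],16],[[5.8,-23.3,0],[0,0,0],16],[[7.2,-29.1,0],[0,0,0],16],[[8.2,-33,0],[0,0,0],16],[[9.1,-36.9,0],[0,0,0],16],[[9.1,-36.9,0],[0,0,0],16]]'
python3 look.py 5
```

```text
t: 7.8
ee_pos: [0.5612, 0.0538, 0.0443]
orientation: [-180.0, -0.0, 103.9]
contact_force: [-0.8, 2.9, 2.8]
finger_gap: 0.0155
t: 8.6
ee_pos: [0.5703, 0.0165, 0.0442]
orientation: [-180.0, 0.0, 103.9]
contact_force: [-0.1, -0.1, -0.6]
finger_gap: 0.0159
```

View pics/s5.png

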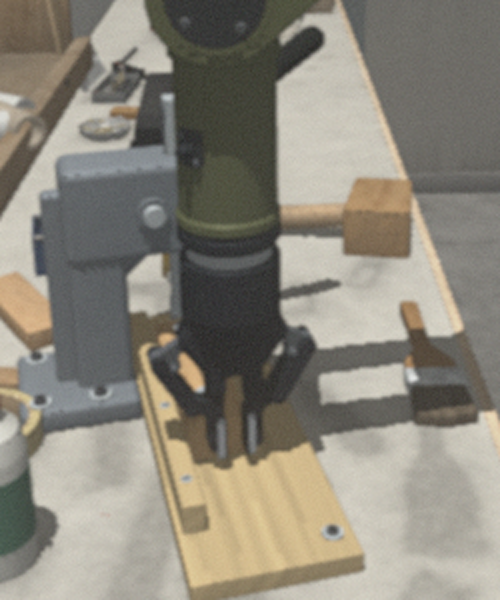

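View pics/t5.png

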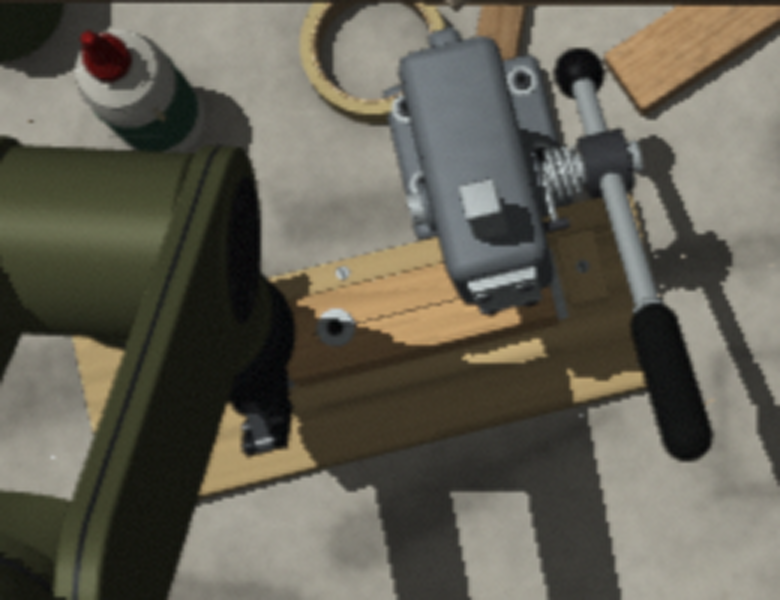

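The block has followed along the fence, with the home bush at crop (335,327). I keep going to the stop.

```bash
python3 -m jog '[[[0.7,-2.9,0],[0,0,0],16],[[1.4,-5.8,0],[0,0,0],16],[[2.2,-8.7,0],[0,0,0],16],[[2.2,-8.7,0],[0,0,0],16]]'
python3 -m jog '[[[0.5,-1.9,0],[0,0,0],16],[[1,-3.9,0],[0,0,0],16],[[1,-3.9,0],[0,0,0],16]]'
python3 -m jog '[[[0.5,-1.9,0],[0,0,0],16],[[1,-3.9,0],[0,0,0],16],[[1,-3.9,0],[0,0,0],16]]'
```

```text
t: 9.1
ee_pos: [0.5725, 0.0082, 0.0442]
orientation: [-180.0, 0.0, 103.9]
contact_force: [0.1, 0.6, 0.1]
finger_gap: 0.0161
t: 9.4
ee_pos: [0.5728, 0.006, 0.0443]
orientation: [-180.0, -0.1, 103.9]
contact_force: [-1.5, 6.2, 1.3]
finger_gap: 0.0163
t: 9.7
ee_pos: [0.5726, 0.0057, 0.0443]
orientation: [-179.9, -0.5, 103.8]
contact_force: [-3.2, 18.6, 3.8]
finger_gap: 0.0158
```

It hit the stop at about 18 N. I back off and re-seat it against the fence from the front.

```bash
python3 -m jog '[[[-2,9,0],[0,0,0],16],[[-5,19,0],[0,0,0],16],[[-5,19,50],[0,0,0],16],[[-25,0,75],[0,0,0],0],[[-50,-35,75],[0,0,0],0],[[-57,-61,75],[0,0,0],0],[[-57,-61,40],[0,0,0],0],[[-57,-61,10],[0,0,0],0]]'
python3 -m jog '[[[0,0,-10],[0,0,0],0],[[0,0,-10],[0,0,0],0],[[10,2.4,-10],[0,0,0],0],[[20,4.8,-10],[0,0,0],0],[[30,7.4,-10],[0,0,0],0],[[35,8.6,-10],[0,0,0],0],[[38,9.4,-10],[0,0,0],0],[[38,9.4,-10],[0,0,0],0]]'
python3 -m jog '[[[2,0.5,0],[0,0,0],0],[[4,1,0],[0,0,0],0],[[6,1.5,0],[0,0,0],0],[[6,1.5,0],[0,0,0],0]]'
```

```text
t: 10.5
ee_pos: [0.5182, -0.0615, 0.0548]
orientation: [179.8, 0.1, 103.8]
contact_force: [0.7, 0.1, 0.0]
finger_gap: 0.0001
t: 11.3
ee_pos: [0.556, -0.0504, 0.0445]
orientation: [180.0, 0.0, 104.0]
contact_force: [-0.3, 0.3, -0.4]
finger_gap: 0.0004
t: 11.7
ee_pos: [0.5593, -0.0492, 0.0441]
orientation: [-179.8, -0.1, 103.9]
contact_force: [-5.1, -0.9, 3.9]
finger_gap: -0.0001
```

```bash
python3 -m jog '[[[2,0.5,0],[0,0,0],0],[[2,0.5,0],[0,0,0],0],[[-18,-4.5,0],[0,0,0],0],[[-40,-10,0],[0,0,0],0],[[-40,-10,40],[0,0,0],0],[[-40,10,75],[0,0,0],16],[[-35,50,75],[0,0,0],16],[[-20,84,75],[0,0,0],16]]'
python3 -m jog '[[[5,0,0],[0,0,0],16],[[15,0,-40],[0,0,0],16],[[15,0,-75],[0,0,0],16],[[15,0,-75],[0,0,0],16]]'
python3 look.py 6;python3 -c "
from rig import *;print(read_state()['ee_pos'])"
```

```text
t: 12.5
ee_pos: [0.5418, 0.0357, 0.1211]
orientation: [179.8, 0.0, 103.8]
contact_force: [-0.9, -0.7, -0.3]
finger_gap: 0.0162
t: 12.9
ee_pos: [0.5531, 0.0345, 0.0403]
orientation: [-179.5, -0.1, 103.9]
contact_force: [-0.4, -0.6, -0.5]
finger_gap: 0.0161
[0.55582328 0.03442458 0.04386049]
```

View pics/s6.png

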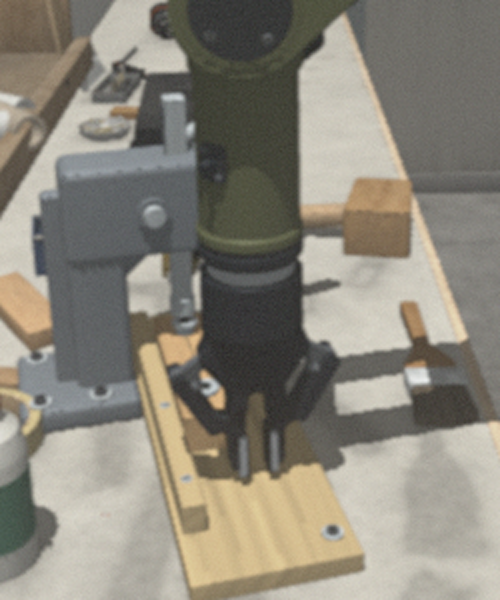

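View pics/t6.png

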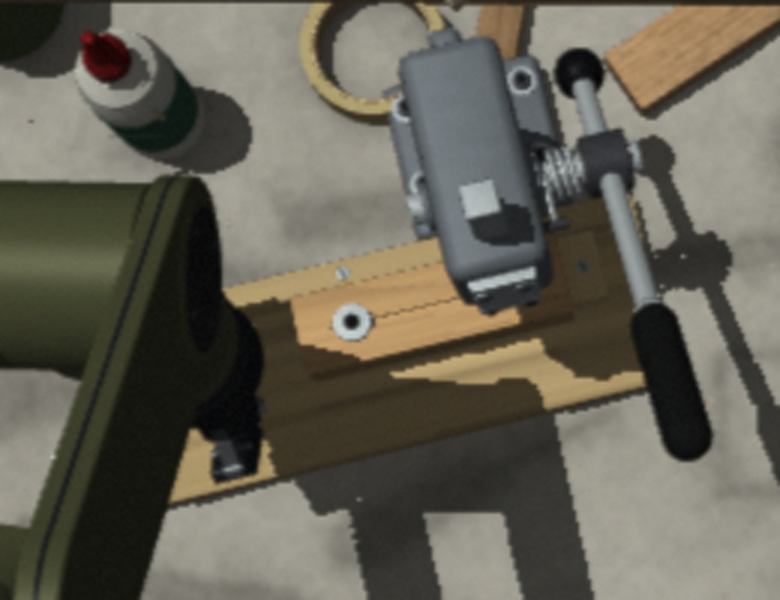

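The block is flush with the fence along its length (top crop, home bush at (352,322)). One last nudge into the stop.

```bash
python3 -m jog '[[[11,2.7,0],[0,0,0],16],[[14,-9,0],[0,0,0],16],[[16,-18,0],[0,0,0],16],[[17.5,-24,0],[0,0,0],16],[[18.7,-28.5,0],[0,0,0],16],[[18.7,-28.5,0],[0,0,0],16]]'
python3 -m jog '[[[0.5,-2,0],[0,0,0],16],[[1,-4,0],[0,0,0],16],[[1.5,-6,0],[0,0,0],16],[[1.5,-6,0],[0,0,0],16]]'
```

```text
t: 13.6
ee_pos: [0.575, 0.0067, 0.0449]
orientation: [180.0, -0.1, 103.8]
contact_force: [-0.0, 3.3, 2.6]
finger_gap: 0.0159
t: 14.0
ee_pos: [0.5743, 0.0062, 0.045]
orientation: [-179.9, -0.6, 103.7]
contact_force: [-3.8, 22.1, 8.3]
finger_gap: 0.0159
```

```bash
python3 - <<'E'
from h import *
a=np.radians(13.9);R=np.array([[np.cos(a),-np.sin(a)],[np.sin(a),np.cos(a)]]);o=np.array([.620,-.1355])
for r in(0,.118,.170,.217):
    w=np.r_[o+R@[.026-r*np.cos(.6),-.07],.187+r*np.sin(.6)]
    u=np.array(proj('top',w));print(r,w.round(4),((u-[100,110])*3).round(0),'s0',np.array(proj('side',w)).round(0))
for q in(0,.2,.4,.6,.82):
    th=.6-q; c=np.array([.026-.17*np.cos(th)-.0125*np.sin(th)*1,.187+.17*np.sin(th)+.0125*np.cos(th)]); 
    w=o+R@[c[0],-.07];print(q,w.round(4),c.round(4))
E
```

```text
0 [ 0.6621 -0.1972  0.187 ] [610. 164.] s0 [259. 235.]
0.118 [ 0.5675 -0.2206  0.2536] [653. 311.] s0 [309. 197.]
0.17 [ 0.5259 -0.2309  0.283 ] [675. 385.] s0 [331. 180.]
0.217 [ 0.4882 -0.2402  0.3095] [696. 456.] s0 [351. 164.]
0 [ 0.519  -0.2326] [-0.1214  0.2933]
0.2 [ 0.5053 -0.236 ] [-0.1354  0.2647]
0.4 [ 0.4979 -0.2378] [-0.1431  0.233 ]
0.6 [ 0.497 -0.238] [-0.144   0.1995]
0.82 [ 0.5037 -0.2364] [-0.1372  0.1621]
```

```bash
python3 -m jog '[[[-3,12,0],[0,0,0],16],[[-6,24,0],[0,0,0],16],[[-8,28,45],[0,0,0],10],[[-8,28,95],[0,0,0],0],[[-8,28,145],[0,0,0],0],[[-8,28,195],[0,0,0],0],[[-8,28,245],[0,0,0],0],[[-8,28,295],[0,0,0],0]]'
python3 look.py 7
python3 -m jog '[[[-8,-10,21],[0,0,0],0],[[-16,-60,21],[0,0,0],0],[[-25,-108,21],[0,0,0],0],[[-33,-156,21],[0,0,0],0],[[-45,-204,21],[0,0,0],0],[[-55,-250,21],[0,0,0],0],[[-55,-264,21],[0,0,0],0],[[-55,-264,21],[0,0,0],0]]'
```

```text
t: 14.8
ee_pos: [0.5678, 0.0281, 0.3413]
orientation: [-180.0, 0.0, 103.9]
contact_force: [1.8, -0.2, -0.2]
finger_gap: 0.0002
t: 15.7
ee_pos: [0.5129, -0.2378, 0.3593]
orientation: [-179.9, -0.0, 103.7]
contact_force: [0.4, -0.7, 0.5]
finger_gap: 0.0003
```

View pics/s7.png

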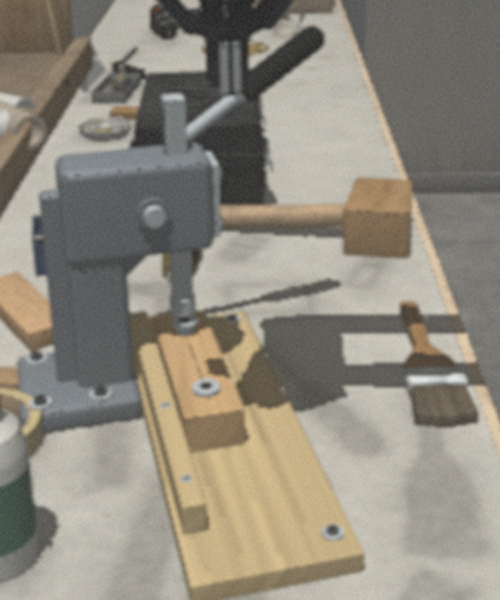

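The block is flush against the fence at crop (200,390), and the proud bush is under the ram at (187,318). Next, pressing the lever.

```bash
python3 -m jog '[[[0,0,-10],[0,0,0],0],[[0,0,-20],[0,0,0],0],[[0,0,-30],[0,0,0],0],[[-3,-1,-38],[0,0,0],0],[[-5,-1.5,-46],[0,0,0],0],[[-8,-2,-54],[0,0,0],0],[[-10,-2.5,-62],[0,0,0],0],[[-10,-2.5,-62],[0,0,0],0]]'
python3 look.py 8
```

```text
t: 16.5
ee_pos: [0.5031, -0.2383, 0.2974]
orientation: [-180.0, -0.0, 103.9]
contact_force: [1.4, -1.0, 4.0]
finger_gap: -0.0003
```

View pics/s8.png

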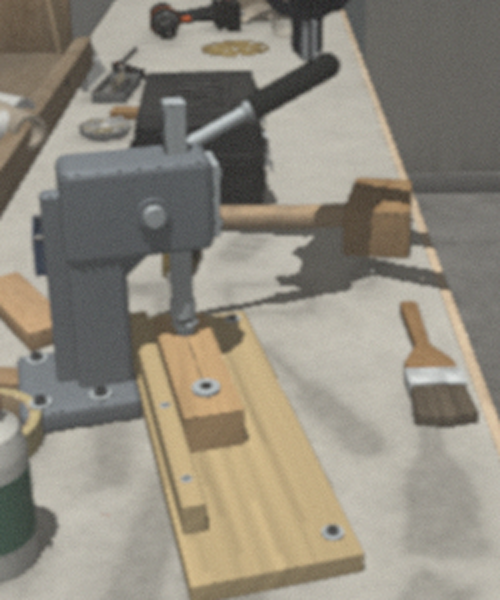

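View pics/t8.png

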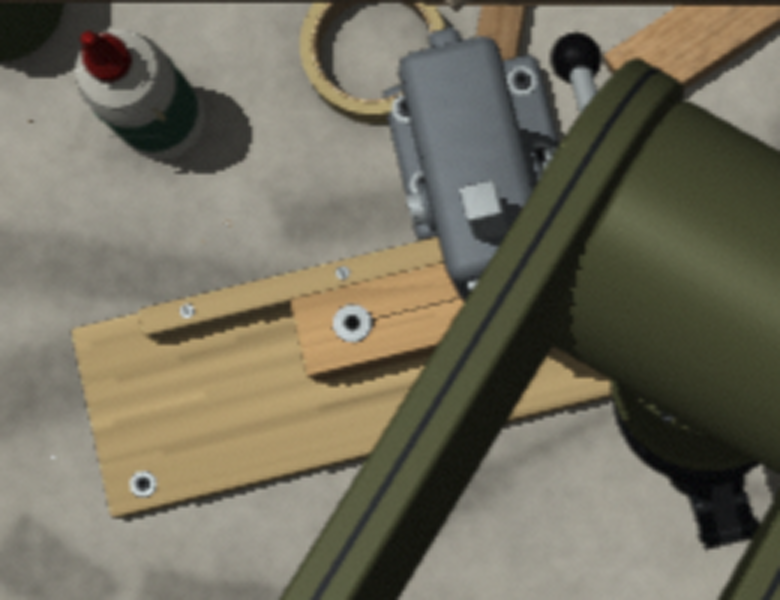

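The lever follows (grip end at side crop (325,68), about 4 N) and the block has not moved. Continuing down.

```bash
python3 -m jog '[[[-1,0,-8],[0,0,0],0],[[-2,0,-16],[0,0,0],0],[[-3,-0.5,-24],[0,0,0],0],[[-4,-1,-32],[0,0,0],0],[[-5,-1,-40],[0,0,0],0],[[-6,-1,-48],[0,0,0],0],[[-6,-1,-54],[0,0,0],0],[[-6,-1,-54],[0,0,0],0]]'
python3 -m jog '[[[0,0,-7],[0,0,0],0],[[0,0,-14],[0,0,0],0],[[0,0,-21],[0,0,0],0],[[0,0,-28],[0,0,0],0],[[0,0,-35],[0,0,0],0],[[0,0,-42],[0,0,0],0],[[0,0,-42],[0,0,0],0]]'
```

```text
t: 17.4
ee_pos: [0.4966, -0.2399, 0.2448]
orientation: [-179.9, 0.1, 103.9]
contact_force: [-3.8, -0.7, 9.8]
finger_gap: -0.0001
t: 18.1
ee_pos: [0.4956, -0.2405, 0.203]
orientation: [-179.8, 0.1, 103.9]
contact_force: [-6.4, -2.2, 11.1]
finger_gap: -0.0001
```

```bash
python3 -m jog '[[[0,0,-5],[0,0,0],0],[[1,0,-10],[0,0,0],0],[[1.5,0,-15],[0,0,0],0],[[2,0.5,-20],[0,0,0],0],[[2,0.5,-20],[0,0,0],0]]'
python3 -m jog '[[[0,0,-3],[0,0,0],0],[[0.5,0,-6],[0,0,0],0],[[0.5,0,-6],[0,0,0],0]]'
python3 -m jog '[[[0,0,-2],[0,0,0],0],[[0.5,0,-4],[0,0,0],0],[[0.5,0,-4],[0,0,0],0]]'
python3 look.py 9
```

```text
t: 18.6
ee_pos: [0.4967, -0.2401, 0.1829]
orientation: [-179.7, 0.1, 104.0]
contact_force: [-8.9, -3.5, 11.2]
finger_gap: 0.0001
t: 18.9
ee_pos: [0.4974, -0.24, 0.1772]
orientation: [-179.7, 0.1, 103.9]
contact_force: [-9.1, -4.2, 12.4]
finger_gap: -0.0
t: 19.2
ee_pos: [0.4979, -0.2399, 0.1736]
orientation: [-179.7, 0.1, 104.0]
contact_force: [-9.6, -2.0, 14.5]
finger_gap: -0.0001
```

View pics/s9.png

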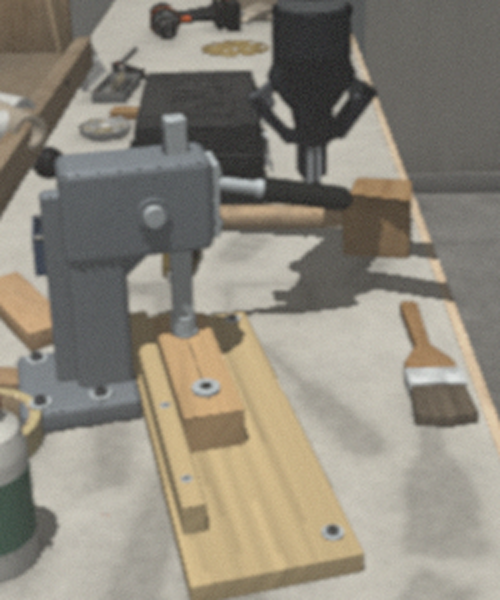

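The lever is just below level with the fingers mid-grip at crop (312,175). The force has not jumped yet, so I continue.

```bash
python3 -m jog '[[[0.5,0,-2],[0,0,0],0],[[1,0,-4],[0,0,0],0],[[1,0,-4],[0,0,0],0]]'
python3 -m jog '[[[0.5,0,-2],[0,0,0],0],[[1,0,-4],[0,0,0],0],[[1,0,-4],[0,0,0],0]]'
python3 -m jog '[[[0.5,0,-2],[0,0,0],0],[[1,0,-4],[0,0,0],0],[[1,0,-4],[0,0,0],0]]'
```

```text
t: 19.6
ee_pos: [0.4985, -0.2398, 0.1704]
orientation: [-179.7, 0.1, 104.0]
contact_force: [-12.2, -1.6, 20.8]
finger_gap: -0.0
t: 19.9
ee_pos: [0.4992, -0.2397, 0.1672]
orientation: [-179.7, 0.1, 104.0]
contact_force: [-13.7, -1.5, 27.1]
finger_gap: -0.0003
t: 20.2
ee_pos: [0.4999, -0.2396, 0.164]
orientation: [-179.7, 0.1, 104.0]
contact_force: [-14.8, -0.3, 32.6]
finger_gap: -0.0004
```

```bash
python3 look.py 10; python3 - <<'E'
from rig import *; import cv2
p,d=camera("side"); cv2.imwrite("pics/z10.png",cv2.resize(p[290:390,250:330,::-1],None,fx=6,fy=6,interpolation=2))
E
```

```text
(no output)
```

View pics/z10.png

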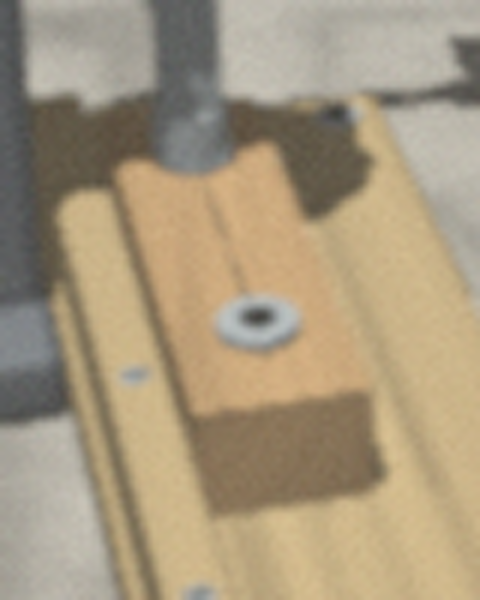

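View pics/s10.png

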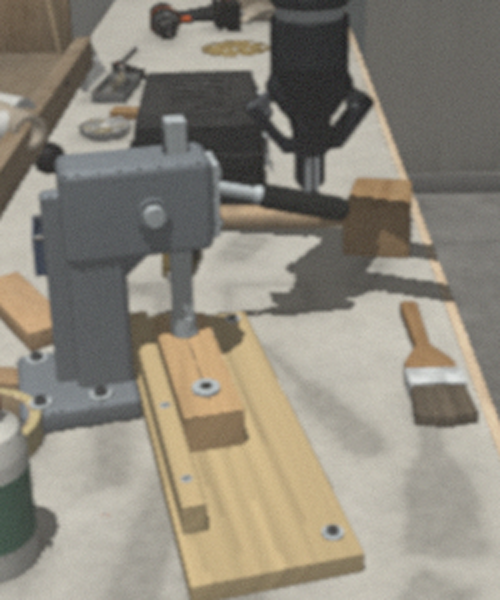

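The ram foot is down at wood level (zoom (195,165)) and the force has climbed to 33 N, well past what pressing takes, so the bush is bottomed. Now a slow controlled return.

```bash
python3 -m jog '[[[-1,0,-1],[0,0,0],0],[[-1.5,0,5],[0,0,0],0],[[-3,0,10],[0,0,0],0],[[-4,0,15],[0,0,0],0],[[-5,0,20],[0,0,0],0],[[-6,0,26],[0,0,0],0],[[-6,0,32],[0,0,0],0],[[-6,0,38],[0,0,0],0]]'
python3 -m jog '[[[0,0,6],[0,0,0],0],[[0,0,12],[0,0,0],0],[[0,0,18],[0,0,0],0],[[0,0,24],[0,0,0],0],[[0.5,0,30],[0,0,0],0],[[1,0,36],[0,0,0],0],[[2,0.5,42],[0,0,0],0],[[3,1,48],[0,0,0],0]]'
python3 -m jog '[[[1,0,6],[0,0,0],0],[[2,0.5,12],[0,0,0],0],[[3,1,18],[0,0,0],0],[[4,1,24],[0,0,0],0],[[5,1,30],[0,0,0],0],[[6,1.5,35],[0,0,0],0],[[7,1.5,40],[0,0,0],0],[[8,2,45],[0,0,0],0]]'
python3 look.py 11
```

```text
t: 21.15
ee_pos: [0.4958, -0.2402, 0.1992]
orientation: [-179.8, 0.1, 103.9]
contact_force: [-6.0, -4.4, 8.3]
finger_gap: -0.0002
t: 21.95
ee_pos: [0.5019, -0.2385, 0.2477]
orientation: [179.8, 0.2, 103.9]
contact_force: [2.1, -0.9, 4.8]
finger_gap: 0.0001
t: 22.75
ee_pos: [0.5083, -0.2355, 0.2914]
orientation: [-180.0, -0.0, 103.9]
contact_force: [3.1, 0.8, 1.9]
finger_gap: 0.0001
```

View pics/s11.png

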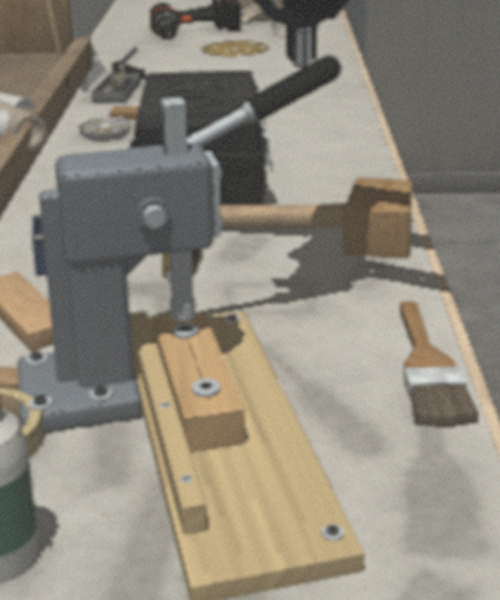

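The lever is rising with the fingers. The bush at crop (187,328) now sits on the wood and is well clear of the ram. Continuing up to rest.

```bash
python3 -m jog '[[[1,0,5],[0,0,0],0],[[2,0.5,10],[0,0,0],0],[[3,0.5,15],[0,0,0],0],[[4,1,20],[0,0,0],0],[[5,1,25],[0,0,0],0],[[6,1,30],[0,0,0],0],[[6,1,35],[0,0,0],0],[[6,1,40],[0,0,0],0]]'
python3 -m jog '[[[0,0,5],[0,0,0],0],[[0,0,10],[0,0,0],0],[[0,0,15],[0,0,0],0],[[0,0,20],[0,0,0],0],[[0,0,30],[0,0,0],0],[[0,0,45],[0,0,0],0]]'
python3 -m jog '[[[-30,-40,10],[0,0,0],0],[[-60,-80,10],[0,0,0],0],[[-90,-120,10],[0,0,0],0],[[-115,-160,10],[0,0,0],0],[[-130,-190,10],[0,0,0],0],[[-150,-225,10],[0,0,0],0],[[-170,-260,10],[0,0,0],0],[[-170,-260,10],[0,0,0],0]]'
python3 look.py 12; python3 - <<'E'
from rig import *; import cv2
p,d=camera("side"); cv2.imwrite("pics/z12.png",cv2.resize(p[290:390,250:330,::-1],None,fx=6,fy=6,interpolation=2))
p,d=camera("top"); cv2.imwrite("pics/top12.png",p[:,:,::-1]);
E
```

```text
t: 23.65
ee_pos: [0.5135, -0.2347, 0.3312]
orientation: [-179.9, -0.0, 103.9]
contact_force: [0.0, 0.8, 0.0]
finger_gap: 0.0001
t: 24.25
ee_pos: [0.5141, -0.2344, 0.3763]
orientation: [-179.9, -0.1, 103.9]
contact_force: [0.3, -0.0, -0.6]
finger_gap: -0.0002
t: 25.05
ee_pos: [0.3418, -0.499, 0.3861]
orientation: [-179.9, 0.1, 103.6]
contact_force: [-0.2, 0.4, -0.2]
finger_gap: 0.0004
```

View pics/z12.png

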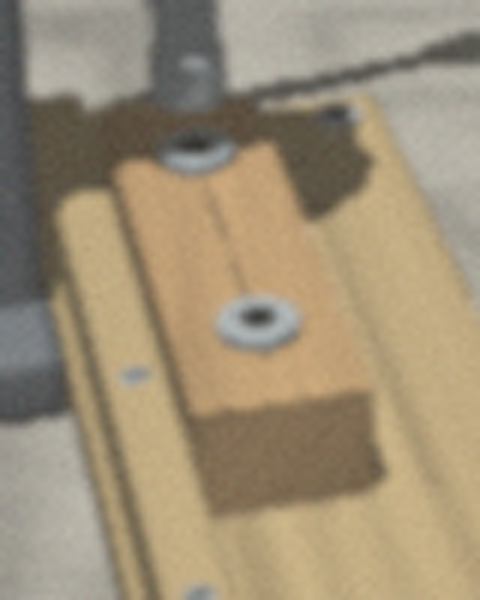

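View pics/top12.png

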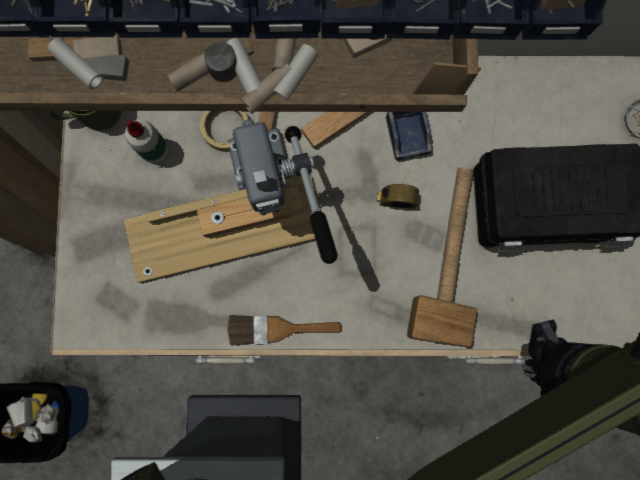

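View pics/t12.png

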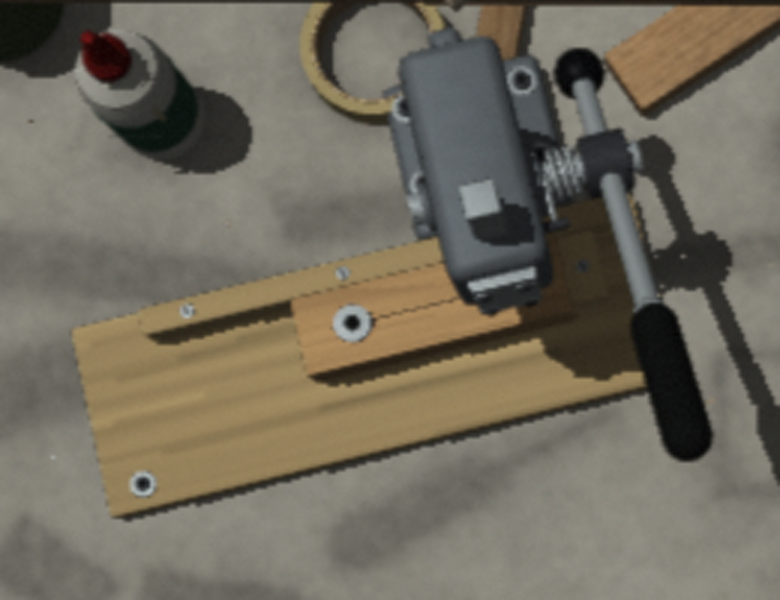

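View pics/s12.png

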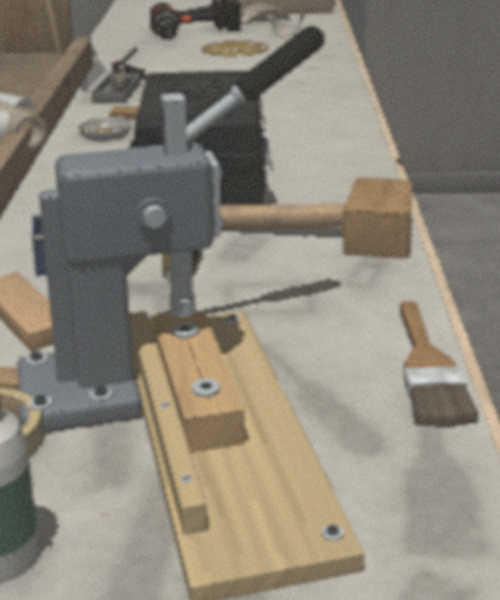

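The lever is back at rest and the bystanders look unmoved. I'll check bush height and block position numerically.

```bash
python3 - <<'E'
from h import *
a=np.radians(13.9);ex=np.array([np.cos(a),np.sin(a),0]);ey=np.array([-np.sin(a),np.cos(a),0]);o=np.array([.620,-.1355,0])
h=onz('side',250+258/6,290+321/6,.057)
for z in(.057,.060,.067):
    w=h-.1*ey;w[2]=z;u=np.array(proj('side',w));print(z,((u-[250,290])*6).round(1))
t=onz('top',100+352/3,110+322/3,.057)-o;print('home bush press xy',t@ex,t@ey)
for c in((295,300),(311,377)):
    t=onz('top',100+c[0]/3,110+c[1]/3,.053)-o;print('left corners',t@ex,t@ey)
import cv2
A=cv2.imread('pics/top0.png').astype(int);B=cv2.imread('pics/top12.png').astype(int)
m=(abs(A-B).max(2)>60).astype('uint8');n,l,s,c=cv2.connectedComponentsWithStats(m)
print([list(x) for x in s[1:] if x[4]>15])
E
```

```text
0.057 [195.2 147.4]
0.06 [194.8 138.8]
0.067 [193.8 118.5]
home bush press xy -0.00031304316247007737 0.10201710571851519
left corners 0.02242375247510892 0.13380181172367014
left corners -0.027122089917116395 0.13457933589501417
[[np.int32(197), np.int32(198), np.int32(52), np.int32(17), np.int32(266)], [np.int32(250), np.int32(211), np.int32(30), np.int32(17), np.int32(314)], [np.int32(211), np.int32(212), np.int32(14), np.int32(12), np.int32(101)], [np.int32(159), np.int32(217), np.int32(27), np.int32(8), np.int32(82)], [np.int32(203), np.int32(217), np.int32(49), np.int32(22), np.int32(377)], [np.int32(172), np.int32(224), np.int32(13), np.int32(12), np.int32(103)], [np.int32(164), np.int32(228), np.int32(95), np.int32(22), np.int32(504)], [np.int32(521), np.int32(320), np.int32(119), np.int32(76), np.int32(3865)], [np.int32(609), np.int32(361), np.int32(7), np.int32(6), np.int32(20)], [np.int32(609), np.int32(374), np.int32(15), np.int32(14), np.int32(66)], [np.int32(607), np.int32(428), np.int32(14), np.int32(7), np.int32(36)], [np.int32(523), np.int32(446), np.int32(14), np.int32(9), np.int32(30)], [np.int32(156), np.int32(460), np.int32(18), np.int32(11), np.int32(115)], [np.int32(138), np.int32(462), np.int32(17), np.int32(8), np.int32(24)], [np.int32(468), np.int32(467), np.int32(7), np.int32(7), np.int32(21)], [np.int32(455), np.int32(471), np.int32(6), np.int32(7), np.int32(19)]]
```

```bash
python3 -c "
from rig import *;print(finish_job())"
```

```text
the job is handed in; nothing more can be done
None
```

The bush is pressed home, the block sits against the fence and end stop under the press, and the lever is back at rest. I handed the job in at about 25 s on the clock, with the arm clear of everything.

- **Block:** I pushed it to the fence, slid it along to the stop, then pushed it against each once more. The contacts stopped at the same place each time, with about 5–17 N at the fence and 19–24 N at the stop. In the final top view its left end is at y ≈ 134 mm in the press's frame (135 expected) and the home bush at x ≈ 0, y ≈ 102 mm (0, 100 expected).
- **Bush:** I pressed the lever from above until the vertical force rose to 33 N, about twice what pressing needs. Afterwards the flange shows at the height expected when home: zoomed picture row 150, against 147 for home and 118 for 10 mm proud.
- **Lever:** I let it up at about 60 mm/s at the grip, with the fingers on it to the top. In the final pictures it is back in its starting position.
- **Other things:** Comparing the first and last top views, only the block, its shadow and the arm changed. The mallet, brush and tape measure did not.

**Disagreements:** at full press I worked out a lever angle of about 0.91 rad from the finger height, above the stated 0.82. I put this down to give in the lever and pose error. The side camera's y readings on the first views were also 5–11 mm off the top camera's, so I used the top view for positions.

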